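# Find and press the hidden release of the dye-kit chest

### The arm

A 6-joint arm with a two-finger parallel gripper is mounted at the origin on the work surface. World frame = base frame: x ahead of the robot, y to its left, z up, the work surface at z = 0. Lengths are in m, angles in degrees, forces in N, time in s.
With the tool pointing down it reaches from about 0.275 to 0.725 m from the base axis. Payload 5.6 kg.
Tool frame: the origin (TCP) lies at the very end of the fingers, on their centre line; the grasp point (between the pads) lies 19 mm behind it; z points along the fingers, y is the direction in which the jaws open and shut (so a half turn about z gives the same grasp; the last joint's range is limited). The gripper opens to 85 mm and grips with 20 to 120 N. Pads are 22 mm wide; open, the fingers measure 114 mm over their backs; the gripper's body (76 mm by 85 mm) begins 54 mm behind the grasp point. The pads swing forward as they close: fully open they stand 13 mm farther back than shut.
Start: joints at [-46.891, 14.616, 6.199, 0, -81.583, -16.306], TCP at [0.248, -0.491, 0.231] pointing down, gripper open.
Joint ranges: [-168.99, 168.99], [-69.2, 112.95], [-62.41, 85.93], [-164.36, 98.24], [-168.68, -3.75], [-174.98, 174.98]. Speed limits (degrees/s): [147.25, 147.25, 180, 180, 180, 180].

### API

Orientations are given as [roll, pitch, yaw] about the fixed x, y, z axes, in that order (R = Rz(yaw) Ry(pitch) Rx(roll)).
In Python, from station import robot gives the robot as it stands. The module is installed in compiled form; this text tells all that it offers.
- The arm moves only by the tool jog_arm, never from a script. Its argument "plan" is one flat list of numbers, 5 for each row, row after row: the gripper command: -1 is fully open, 1 is shut, values between are in proportion, then the shift along the tool's x, y, z in cm, then the turn about the tool's z in degrees. A call has 1 to 5 rows; each row shifts and turns the commanded pose from where the row before left it, along the tool's axes as they then stand; what a row does not reach is not made up. A row lasts 1/12 s, in which the tool goes at most 41.7 mm and 7.16 degrees, less where a joint would pass 70% of its speed; a pose out of reach is approached as far as the arm can. A call is refused whole if a number of a shift passes 4.17 or a number of a turn 7.16, either way. A call with a gripper value outside its range is refused whole. The fingers move at their own pace and stop on an object; the grip force is fixed at half the most. Time passes only in rows, so rows that do not move let the fingers close. It gives the time, the measured TCP pose, the force and the opening at its end, in the units of the state.
- robot.observe(): the state, without advancing time (a new reading comes with each control period).
- robot.read_camera(name): name is "scene" or "top" or "wrist"; returns a dict with "img" (384x512x3 uint8, red, green, blue), "range_z" (384x512 float32, m along the optical axis (not along the pixel's ray), 0 where there is no reading), "K" (3x3 intrinsics, pixels), "rvec" (rotation vector, rad) and "tvec" (3), from world to camera coordinates, as OpenCV has them; the wrist camera has in their place "tool_from_camera" (4x4, takes a point from camera to tool coordinates, whose origin is the TCP and whose axes are the flange's). Camera axes: x right, y down, z forward; pixel columns grow to the right and rows downward; lengths in m; the calibration is good to about 2 mm. A picture is of the moment at which its call begins: read the wrist's pose just before it.
- robot.hand_in(): hands the job in, once; it reports no verdict.
The state is a dict: "time": time; "qpos": joint angles; "dq": joint speeds; "joint_torque": joint torques, N m; "eef_pos": TCP position; "tool_rot": TCP orientation; "ft_force": force on the tool from outside, world axes, zero at the start; "moment": the same for the moment, N m; "opening": finger opening in m.
Only numpy, scipy, OpenCV 4.12 (cv2) and the standard library are available. Lean on these libraries where they do the work, as an engineer would, in place of code of your own. Each camera call takes 0.05 s, during which the arm holds its last target. There are 200 camera calls.

### The job

Open the dye-kit chest with its hidden release: touch a fingertip down on the left end of the chest's raised front edge, slide it along the edge to the right until you come to the notch, then press the release inside the notch fully down, so that the lid rises ajar, and take the hand away. Leave the lid itself untouched, grasp nothing, and leave the beaker, bottle, jar and brush where they stand.

Things in the scene. Friction and masses are not known exactly. Their poses are not given: they have to be found in the camera images.
- chest: Low plywood chest, fixed to the table, 200 mm deep (x) by 370 mm wide (y). Origin: centre of its underside, on the table; x points away from the robot, y to the robot's left, z up; yaw varies. Its raised front edge is a grey-painted rail along the near side, x = -100 to -78 mm, level top 82 mm above the table. Behind the rail a 22 mm wide gutter, floor at 50 mm, parts it from the lid.
- edge_left (a point): Left end of the raised front edge: middle of the 22 mm rail width, on its top, at x = -89, y = +175, z = 82 mm in the chest's frame. The slide must start on the first 50 mm from here.
- edge_right (a point): Right end of the raised front edge: same, at y = -175 mm. The one notch in the edge, cut straight through the rail from front to back, is 44 mm wide along the edge, and shut fingers fit in it. Its centre lies anywhere from y = +50 to -50 mm in the chest's frame, different every time and not given: feel for it, or see it as a gap in the rail.
- release (a joint): Press of the release, m: 0 at rest, 0.010 fully down. A bare steel bar, 20 mm across, that runs hidden inside the rail and is bare only as the floor of the notch; its top lies 6 mm below the rail's top at rest, 16 mm fully down. Moves straight down against about 4 N plus damping of 25 N per m/s, stops hard, and stays where it is left.
- lid (a joint): Opening of the brown wooden lid, rad: 0 shut and level (top 57.5 mm above the table), 0.35 fully ajar. 143 mm (x) by 352 mm (y), 7 mm thick, hinged on the chest's far side; its near edge, at x = -56 mm in the chest's frame, rises to about 107 mm above the table. Geared to the release (35 rad per m of press); stays where it is left.
- beaker: Loose clear plastic beaker, 84 mm across, 85 mm high, left of the chest; origin at the centre of its underside. Not to be moved.
- dye_bottle: Loose small white bottle, 44 mm across, 100 mm high, right of the chest; origin at the centre of its underside. Not to be moved.
- brush: Loose brush lying on the table, to the right of the bottle. Not to be moved.
- dye_jar: Loose glass jar, 52 mm across, 55 mm high, on the far side of the chest; origin at the centre of its underside. Not to be moved.

How it is judged (in metres and radians):
On the way, in this order (a step that is already met when the one before it is completed fails the run):
1. a finger touches the raised front edge at its left end (within about 55 mm of the end) (contact force between the fingers and chest above 0.3 N and y of the grasp point in the frame of chest above 0.12 m and not (value of joint release above 0.002 m)), for 0.05 s.
2. a finger touches the edge farther right, on the way to the notch (contact force between the fingers and chest above 0.3 N and y of the grasp point in the frame of chest between 0.03 and 0.1 m and not (value of joint release above 0.002 m)), for 0.05 s.
3. the release in the notch is pressed fully down and the lid is ajar (value of joint release above 0.0085 m and value of joint lid above 0.29 rad), for 0.1 s.
At the end, for the whole second after the job is handed in: The release stands at least 8.5 mm pressed (of 10), the lid at rest at least 0.29 rad open (of 0.35), and the beaker, bottle, brush and jar within 20 mm of where they were (all of step 3 and velocity of joint lid below 0.05 rad/s and distance of each of beaker, dye_bottle, brush, dye_jar from where it was at the start of the episode below 0.02 m); the robot touches nothing.
It fails at once if the lid is touched by the fingers or the arm (over 1 N) (contact force between any of the fingers, the arm and lid above 1 N).
It fails at once if the beaker is lifted or moved by more than 20 mm (distance of beaker from where it was at the start of the episode above 0.02 m).
It fails at once if the bottle is lifted or moved by more than 20 mm (distance of dye_bottle from where it was at the start of the episode above 0.02 m).
It fails at once if the brush is lifted or moved by more than 20 mm (distance of brush from where it was at the start of the episode above 0.02 m).
It fails at once if the jar is lifted or moved by more than 20 mm (distance of dye_jar from where it was at the start of the episode above 0.02 m).
It also fails if it takes over 72 s, if anything falls off the work surface, if the arm or the gripper's body presses on something with over 40 N, if the wrist force passes 120 N, or if a joint passes its speed limit or range.

## Working session

There is one attempt and no reset: what is moved stays moved. The work goes in short steps, Python scripts to look and compute and a tool call to move; the robot and the scene stay as the last step left them, time stands still between calls to the robot, and variables do not carry over. Pictures are saved under pics/ and viewed, about 8 in all and at most 12, crops included, and the job is handed in when it is done.

Besides the shell and the picture viewer there is one more tool, called after "Emit:" by a JSON object that holds its "name" and its "arguments". jog_arm: Moves the arm, as the interface text tells. Its arguments: {"type":"object","properties":{"plan":{"type":"array"}},"required":["plan"]}

```bash
mkdir -p pics; cat > h.py <<'E'
import numpy as np, cv2
from station import robot
def cloud(n):
    c=robot.read_camera(n); z=c["range_z"]; K=c["K"]
    v,u=np.mgrid[:384,:512]
    P=np.stack([(u-K[0,2])/K[0,0]*z,(v-K[1,2])/K[1,1]*z,z],-1)
    R=cv2.Rodrigues(np.array(c["rvec"],float))[0]
    W=(P-np.array(c["tvec"]).ravel())@R
    W[z==0]=np.nan
    return c["img"],W
E
python3 - <<'E'
from h import *
print(robot.observe())
a,W=cloud("top"); b,V=cloud("scene")
np.savez("s.npz",a=a,W=W,b=b,V=V)
cv2.imwrite("pics/top.png",a[:,:,::-1]); cv2.imwrite("pics/scene.png",b[:,:,::-1])
E
```

```text
{'time': 0.0, 'qpos': array([-4.68924186e+01,  1.46518912e+01,  6.13090443e+00, -2.65707620e-02,
       -8.15829444e+01, -1.63058805e+01]), 'dq': array([ 0.00210732, -0.00356979,  0.02732977, -0.03391019,  0.06732612,
       -0.00256408]), 'joint_torque': array([ 2.22781396e-04, -3.86630881e+01,  2.37941301e+01,  5.36499068e+00,
       -6.00756757e-03, -8.07209489e-06]), 'eef_pos': array([ 0.2478195 , -0.49045133,  0.2304097 ]), 'tool_rot': array([ 1.79892871e+02, -3.95998534e-03, -1.53202209e+02]), 'ft_force': array([-0.30061553,  0.76758515,  0.38018505]), 'moment': array([ 0.00833424,  0.00850755, -0.01420688]), 'opening': 0.08552135019703899}
```

View pics/top.png

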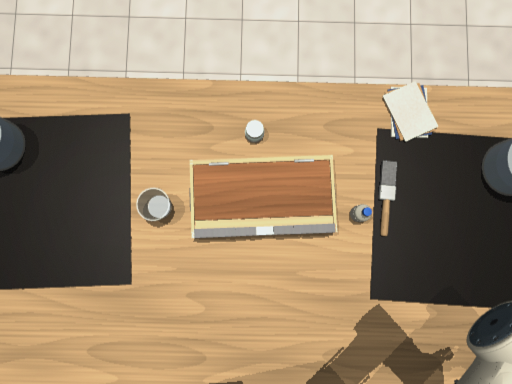

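View pics/scene.png

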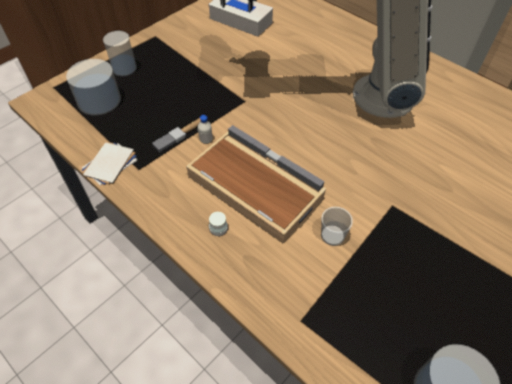

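The top view shows the rail running from about (194,233) to (334,229), with a bright notch near (265,231). The beaker is left at (154,205) and the bottle right at (362,213). Next I fit the rail.

```bash
python3 - <<'E'
from h import *
d=np.load("s.npz"); a,W,V,b=d["a"].astype(int),d["W"],d["V"],d["b"].astype(int)
for n,W,a in(("top",W,a),("scene",V,b)):
    r=a; grey=(abs(r[...,0]-r[...,2])<25)
    box=np.zeros(grey.shape,bool)
    if n=="top": box[222:242,188:340]=1
    else: box[120:195,220:330]=1
    m=box&grey&(abs(W[...,2]-.082)<.004)&np.isfinite(W[...,2])
    P=W[m]; (vx,vy,x0,y0)=cv2.fitLine(P[:,:2].astype(np.float32),cv2.DIST_HUBER,0,.01,.01).ravel()
    if vy<0: vx,vy=-vx,-vy
    u=np.array([vx,vy]); s=(P[:,:2]-[x0,y0])@u; w=(P[:,:2]-[x0,y0])@[vy,-vx]
    lo,hi=s.min(),s.max(); c=np.array([x0,y0])
    print(n,len(P),"yaw",np.degrees(np.arctan2(-vx,vy)),"len",hi-lo,"w",w.min(),w.max(),"left",c+u*hi,"right",c+u*lo,"z",np.median(P[:,2]))
    mid=(lo+hi)/2
    # notch: bright grey pixels
    for v_,u_ in ([(230,x) for x in range(250,282,2)] if n=="top" else []):
        print(u_,a[v_,u_].sum()//3, np.round((W[v_,u_,:2]-c)@u-mid,4), W[v_,u_,2].round(4))
    q=box&(abs(W[...,2]-.076)<.006)&(a.sum(-1)/3>170)&grey
    if q.any():
        S=(W[q][:,:2]-c)@u-mid; print("notch",q.sum(),S.min(),S.max(),np.median(S),np.median(W[q][:,2]))
q=lambda v,u:W[v,u]
W=d["W"]; print("beaker",W[205,154],W[205,140],"bottle",W[213,364])
E
```

```text
top 1027 yaw 3.5400774 len 0.3481971316564637 w -0.010732273646453239 0.011027249458280356 left [0.52581147 0.11813793] right [ 0.5473115 -0.2293948] z 0.08176039218890807
250 156 0.0354 0.0808
252 157 0.0304 0.0824
254 154 0.0255 0.0816
256 218 0.0203 0.0741
258 237 0.0154 0.0741
260 237 0.0104 0.0744
262 237 0.0055 0.0784
264 237 0.0006 0.0784
266 237 -0.0045 0.0753
268 236 -0.0094 0.0773
270 237 -0.0144 0.0777
272 236 -0.0194 0.0764
274 149 -0.0241 0.0813
276 156 -0.0289 0.0832
278 155 -0.0341 0.0801
280 155 -0.0386 0.0865
notch 137 -0.021682147697396577 0.02070680750223567 0.0005687292753458072 0.0760917060873363
scene 568 yaw 3.621582 len 0.3464789523585473 w -0.013782290271263743 0.012127210526403398 left [0.52772758 0.11741681] right [ 0.54961343 -0.22837023] z 0.08220103549275307
notch 47 -0.021923091081465715 0.014208231675078455 -0.003913436765099025 0.07639610250650793
beaker [0.59933284 0.23598741 0.00435523] [0.59396785 0.25835531 0.06609043] bottle [ 0.58415596 -0.29885679  0.09933222]
```

Emit:
{"name": "jog_arm", "arguments": {"plan": [1,0,0,0,5.8,1,0,0,0,5.8,1,0,0,0,5.8,1,0,0,0,5.8,1,0,0,0,0]}}

```text
time: 0.52
eef_pos: [0.2479, -0.4906, 0.2308]
tool_rot: [179.9, -0.0, -176.6]
ft_force: [-0.3, -0.2, -0.2]
opening: 0.0255
```

Emit:
{"name": "jog_arm", "arguments": {"plan": [1,-1.5,2.8,0,0,1,-1.5,2.8,0,0,1,-1.5,2.8,0,0,1,-1.5,2.8,0,0,1,-1.5,2.8,0,0]}}

```text
time: 0.93
eef_pos: [0.3142, -0.345, 0.231]
tool_rot: [180.0, -0.0, -176.2]
ft_force: [1.0, 0.2, 0.6]
opening: -0.0001
```

Emit:
{"name": "jog_arm", "arguments": {"plan": [1,-1.5,2.8,0,0,1,-1.5,2.8,0,0,1,-1.5,2.8,0,0,1,-1.5,2.8,0,0,1,-1.5,2.8,0,0]}}

```text
time: 1.35
eef_pos: [0.3803, -0.2005, 0.2312]
tool_rot: [180.0, 0.0, -176.2]
ft_force: [0.8, -0.6, 0.5]
opening: 0.0002
```

Emit:
{"name": "jog_arm", "arguments": {"plan": [1,-1.5,2.8,0,0,1,-1.5,2.8,0,0,1,-1.5,2.8,0,0,1,-1.5,2.8,0,0,1,-1.5,2.8,0,0]}}

```text
time: 1.77
eef_pos: [0.4463, -0.056, 0.2312]
tool_rot: [180.0, -0.0, -176.2]
ft_force: [1.0, -1.4, 0.0]
opening: -0.0001
```

Emit:
{"name": "jog_arm", "arguments": {"plan": [1,-1.5,2.8,0,0,1,-1.5,2.8,0,0,1,-1.5,2.8,0,0,1,-1.5,2.8,0,0,1,0,0,0,0]}}

```text
time: 2.18
eef_pos: [0.5003, 0.0619, 0.23]
tool_rot: [180.0, -0.1, -176.0]
ft_force: [0.7, 0.1, 0.1]
opening: 0.0003
```

Emit:
{"name": "jog_arm", "arguments": {"plan": [1,-2.8,2.9,0,0,1,0,0,3.0,0,1,0,0,3.0,0,1,0,0,3.0,0,1,0,0,3.0,0]}}

```text
time: 2.6
eef_pos: [0.5249, 0.0886, 0.1098]
tool_rot: [180.0, -0.0, -176.2]
ft_force: [0.3, -0.1, -0.2]
opening: 0.0
```

Emit:
{"name": "jog_arm", "arguments": {"plan": [1,0,0,0,0,1,0,0,0,0]}}

```text
time: 2.77
eef_pos: [0.5243, 0.088, 0.1106]
tool_rot: [-179.9, -0.2, -176.3]
ft_force: [0.4, 1.0, 1.2]
opening: -0.0002
```

```bash
python3 - <<'E'
from h import *
print(robot.observe()["eef_pos"],robot.observe()["tool_rot"])
c=robot.read_camera("wrist"); cv2.imwrite("pics/w1.png",c["img"][:,:,::-1]); print(c["tool_from_camera"])
a,W=cloud("top"); cv2.imwrite("pics/t2.png",cv2.resize(a[170:260,130:380,::-1],None,fx=3,fy=3))
E
```

```text
[0.52431197 0.08796198 0.11059456] [-179.89794785   -0.18395178 -176.28006331]
[[ 1.54194183e-04 -9.65725206e-01 -2.59566567e-01  6.57381754e-02]
 [ 9.99999735e-01 -3.57832575e-05  7.27177379e-04  1.48863300e-03]
 [-7.11541661e-04 -2.59566611e-01  9.65724944e-01 -1.42453811e-01]
 [ 0.00000000e+00  0.00000000e+00  0.00000000e+00  1.00000000e+00]]
```

View pics/w1.png

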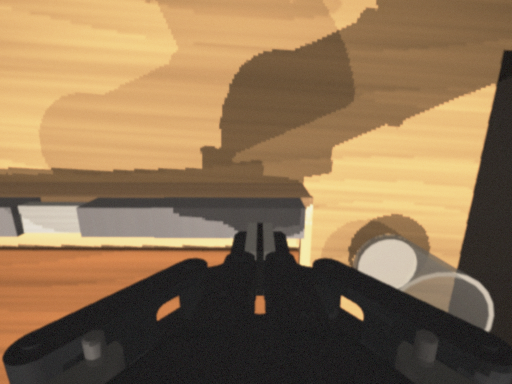

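The fingertips at about (260,225) stand over the rail (rows 205–235). The notch shows at u≈20–80. I'll refine the rail line from this near view.

```bash
cat >> h.py <<'E'
from scipy.spatial.transform import Rotation as Ro
def wcloud():
    o=robot.observe(); c=robot.read_camera("wrist"); z=c["range_z"]; K=c["K"]
    v,u=np.mgrid[:384,:512]
    P=np.stack([(u-K[0,2])/K[0,0]*z,(v-K[1,2])/K[1,1]*z,z],-1)
    T=c["tool_from_camera"]; P=P@T[:3,:3].T+T[:3,3]
    W=P@Ro.from_euler("xyz",o["tool_rot"],degrees=True).as_matrix().T+o["eef_pos"]
    W[z==0]=np.nan
    return c["img"],W,o
E
python3 - <<'E'
from h import *
a,W,o=wcloud(); a=a.astype(int); print(o["eef_pos"],o["ft_force"])
for u in (60,120,160,200,220,300):
    ok=[(W[r,u].round(3).tolist(),a[r,u].tolist()) for r in range(196,246,4)]
    print(u,[(p[0],p[1],p[2]) for p,_ in ok])
r=218; print([(u,W[r,u].round(3).tolist()[1:],a[r,u].sum()//3) for u in range(4,100,6)])
E
```

```text
[0.52650436 0.08881805 0.11342642] [0.77458602 0.36363756 1.02025333]
60 [(0.528, -0.064, 0.055), (0.525, -0.05, 0.074), (0.527, -0.049, 0.076), (0.531, -0.05, 0.075), (0.533, -0.05, 0.076), (0.536, -0.05, 0.077), (0.539, -0.051, 0.075), (0.542, -0.051, 0.076), (0.558, -0.072, 0.049), (0.561, -0.072, 0.05), (0.565, -0.073, 0.049), (0.568, -0.072, 0.05), (0.569, -0.069, 0.055)]
120 [(0.521, -0.012, 0.067), (0.522, -0.008, 0.075), (0.522, -0.004, 0.082), (0.525, -0.005, 0.081), (0.528, -0.005, 0.081), (0.531, -0.005, 0.082), (0.534, -0.005, 0.082), (0.537, -0.006, 0.081), (0.54, -0.006, 0.081), (0.558, -0.023, 0.049), (0.561, -0.023, 0.05), (0.566, -0.024, 0.048), (0.566, -0.021, 0.055)]
160 [(0.52, 0.017, 0.067), (0.519, 0.021, 0.077), (0.52, 0.023, 0.082), (0.524, 0.022, 0.081), (0.527, 0.022, 0.081), (0.529, 0.023, 0.082), (0.532, 0.022, 0.081), (0.535, 0.023, 0.083), (0.538, 0.022, 0.081), (0.541, 0.022, 0.082), (0.559, 0.01, 0.051), (0.563, 0.01, 0.05), (0.564, 0.012, 0.055)]
200 [(0.518, 0.047, 0.067), (0.518, 0.049, 0.077), (0.519, 0.05, 0.082), (0.522, 0.049, 0.081), (0.524, 0.
[... 693 characters left out ...]
8), (0.534, 0.119, 0.083), (0.549, 0.124, 0.056), (0.553, 0.125, 0.056), (0.557, 0.125, 0.055)]
[(4, [-0.084, 0.082], np.int64(154)), (10, [-0.081, 0.081], np.int64(154)), (16, [-0.078, 0.08], np.int64(85)), (22, [-0.077, 0.076], np.int64(77)), (28, [-0.074, 0.075], np.int64(217)), (34, [-0.069, 0.076], np.int64(219)), (40, [-0.065, 0.075], np.int64(195)), (46, [-0.061, 0.075], np.int64(191)), (52, [-0.057, 0.074], np.int64(196)), (58, [-0.053, 0.075], np.int64(199)), (64, [-0.048, 0.076], np.int64(197)), (70, [-0.044, 0.075], np.int64(199)), (76, [-0.039, 0.076], np.int64(200)), (82, [-0.031, 0.082], np.int64(138)), (88, [-0.027, 0.082], np.int64(137)), (94, [-0.023, 0.081], np.int64(141))]
```

Emit:
{"name": "jog_arm", "arguments": {"plan": [1,0,0,1.2,0,1,0,0,0.8,0,1,0,0,0.4,0,1,0,0,0.2,0,1,0,0,0,0]}}

```text
time: 3.33
eef_pos: [0.5252, 0.0886, 0.0854]
tool_rot: [-180.0, -0.0, -176.4]
ft_force: [0.1, -0.1, 0.1]
opening: 0.0001
```

Emit:
{"name": "jog_arm", "arguments": {"plan": [1,0,0,0.1,0,1,0,0,0.1,0,1,0,0,0,0]}}

```text
time: 3.58
eef_pos: [0.5252, 0.0887, 0.0834]
tool_rot: [180.0, 0.0, -176.4]
ft_force: [-0.0, -0.1, 1.1]
opening: -0.0001
```

Emit:
{"name": "jog_arm", "arguments": {"plan": [1,0,0,0.1,0,1,0,0,0,0]}}

```text
time: 3.75
eef_pos: [0.5251, 0.0887, 0.0822]
tool_rot: [180.0, -0.0, -176.4]
ft_force: [0.6, -0.7, 0.3]
opening: -0.0001
```

Emit:
{"name": "jog_arm", "arguments": {"plan": [1,0,0,0.1,0,1,0,0,0,0]}}

```text
time: 3.92
eef_pos: [0.5252, 0.0887, 0.0821]
tool_rot: [-180.0, 0.0, -176.4]
ft_force: [-2.1, -0.6, 6.6]
opening: -0.0001
```

Emit:
{"name": "jog_arm", "arguments": {"plan": [1,0,0,0.03,0,1,0,-0.6,0,0,1,0,-0.6,0,0,1,0,-0.6,0,0,1,0,-0.6,0,0]}}

```text
time: 4.33
eef_pos: [0.5279, 0.0652, 0.0821]
tool_rot: [179.9, 0.2, -176.4]
ft_force: [0.1, 3.0, 5.5]
opening: -0.0001
```

Emit:
{"name": "jog_arm", "arguments": {"plan": [1,0,-0.6,0,0,1,0,-0.6,0,0,1,0,-0.6,0,0,1,0,-0.6,0,0,1,0,-0.6,0,0]}}

```text
time: 4.75
eef_pos: [0.5298, 0.0351, 0.0821]
tool_rot: [179.9, 0.2, -176.4]
ft_force: [-0.2, 3.6, 6.1]
opening: -0.0001
```

Emit:
{"name": "jog_arm", "arguments": {"plan": [1,0,-0.6,0,0,1,0,-0.6,0,0,1,0,-0.6,0,0,1,0,-0.6,0,0,1,0,-0.6,0,0]}}

```text
time: 5.17
eef_pos: [0.5317, 0.005, 0.0821]
tool_rot: [179.9, 0.2, -176.4]
ft_force: [0.6, 3.5, 6.3]
opening: -0.0002
```

Emit:
{"name": "jog_arm", "arguments": {"plan": [1,0,-0.6,0,0,1,0,-0.6,0,0,1,0,-0.6,0,0,1,0,-0.6,0,0,1,0,-0.6,0,0]}}

```text
time: 5.58
eef_pos: [0.5335, -0.0249, 0.0821]
tool_rot: [179.9, 0.2, -176.4]
ft_force: [-0.5, 3.1, 6.4]
opening: 0.0003
```

Emit:
{"name": "jog_arm", "arguments": {"plan": [1,0,-0.6,0,0,1,0,-0.6,0,0,1,0,-0.6,0,0,1,0,-0.6,0,0,1,0,-0.6,0,0]}}

```text
time: 6.0
eef_pos: [0.5337, -0.0558, 0.0806]
tool_rot: [-180.0, -0.1, -176.4]
ft_force: [0.5, 0.5, 0.6]
opening: 0.0001
```

Emit:
{"name": "jog_arm", "arguments": {"plan": [1,0,0,0,0,1,0,0,0,0]}}

```text
time: 6.17
eef_pos: [0.5338, -0.0556, 0.0806]
tool_rot: [-180.0, -0.1, -176.4]
ft_force: [0.3, 0.1, -0.0]
opening: -0.0
```

Emit:
{"name": "jog_arm", "arguments": {"plan": [1,0,0,0.2,0,1,0,0,0.2,0,1,0,0,0.2,0,1,0,0,0.2,0,1,0,0,0,0]}}

```text
time: 6.58
eef_pos: [0.5342, -0.0549, 0.0728]
tool_rot: [-180.0, -0.0, -176.4]
ft_force: [-0.0, 0.6, 0.5]
opening: 0.0003
```

Emit:
{"name": "jog_arm", "arguments": {"plan": [1,0,0,0.2,0,1,0,0,0.2,0,1,0,0,0.15,0,1,0,0,0.05,0,1,0,0,0,0]}}

```text
time: 7.0
eef_pos: [0.5342, -0.0549, 0.0667]
tool_rot: [180.0, -0.0, -176.4]
ft_force: [-0.4, 0.7, 2.4]
opening: -0.0
```

Emit:
{"name": "jog_arm", "arguments": {"plan": [1,0,0,0.05,0,1,0,0,0.05,0,1,0,0,0,0]}}

```text
time: 7.25
eef_pos: [0.5342, -0.055, 0.0661]
tool_rot: [180.0, 0.0, -176.4]
ft_force: [-2.2, 2.4, 4.3]
opening: 0.0
```

```bash
python3 - <<'E'
from h import *
a,W,o=wcloud(); print(o["eef_pos"],o["ft_force"]); cv2.imwrite("pics/w2.png",a[:,:,::-1])
E
```

```text
[ 0.53420873 -0.05495494  0.06609904] [-2.21439819  2.38828656  4.27679432]
```

View pics/w2.png

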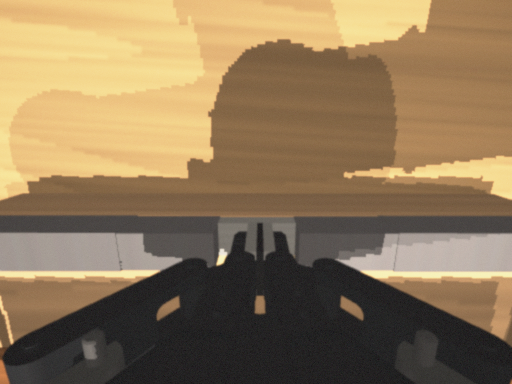

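The fingers stand centred in the notch (u≈218–296). Next I push slightly against the hard stop.

Emit:
{"name": "jog_arm", "arguments": {"plan": [1,0,0,0.07,0,1,0,0,0.08,0,1,0,0,0,0,1,0,0,0,0]}}

```text
time: 7.63
eef_pos: [0.5343, -0.055, 0.066]
tool_rot: [-180.0, 0.0, -176.4]
ft_force: [-5.9, 3.5, 14.8]
opening: 0.0001
```

That is the hard stop: 14.8 N with no further travel. I'll withdraw straight up and then check.

Emit:
{"name": "jog_arm", "arguments": {"plan": [1,0,0,-0.3,0,1,0,0,-0.6,0,1,0,0,-1.0,0,1,0.2,0,-2.0,0,1,0.5,0,-2.0,0]}}

```text
time: 8.05
eef_pos: [0.5271, -0.0557, 0.1239]
tool_rot: [-180.0, -0.1, -176.4]
ft_force: [0.1, 0.3, -0.1]
opening: -0.0002
```

Emit:
{"name": "jog_arm", "arguments": {"plan": [1,1.5,0,-2.5,0,1,2,0,-2.5,0,1,3,0,-2.0,0,1,3,0,0,0,1,3,0,0,0]}}

```text
time: 8.47
eef_pos: [0.4022, -0.0635, 0.1951]
tool_rot: [180.0, 0.2, -176.4]
ft_force: [-0.5, 0.2, -1.6]
opening: -0.0001
```

Emit:
{"name": "jog_arm", "arguments": {"plan": [1,0,0,0,0,1,0,0,0,0]}}

```text
time: 8.63
eef_pos: [0.4017, -0.0636, 0.1946]
tool_rot: [180.0, 0.1, -176.4]
ft_force: [1.0, -0.3, -0.1]
opening: 0.0002
```

```bash
python3 - <<'E'
from h import *
b,V=cloud("scene"); a,W=cloud("top"); d=np.load("s.npz")
cv2.imwrite("pics/end.png",b[:,:,::-1])
c=np.array([.5365,-.0556]); t=np.radians(3.55); R=np.array([[np.cos(t),-np.sin(t)],[np.sin(t),np.cos(t)]])
for X in(W,V):
    L=(X[...,:2]-c)@R; L[...,0]-=.089; z=X[...,2]
    m=(abs(L[...,1])<.12)&(L[...,0]>-.04)&(L[...,0]<.06)&np.isfinite(z)
    s=np.polyfit(L[...,0][m],z[m],1); print("lid angle",np.arctan(-s[0]),"z at near edge",np.polyval(s,-.056))
    m=(abs(L[...,1])<.015)&(abs(L[...,0]+.089)<.006); print("bar z",np.nanmedian(z[m]),m.sum())
print(robot.observe()["eef_pos"],robot.observe()["ft_force"])
E
```

```text
lid angle 0.34823761843374945 z at near edge 0.11024036928840301
bar z 0.06579919633966627 53
lid angle 0.3491285759628407 z at near edge 0.1107383925098857
bar z 0.06687553279069701 25
[ 0.40298971 -0.06338664  0.19403099] [ 0.17546854  0.0781569  -0.60560756]
```

View pics/end.png

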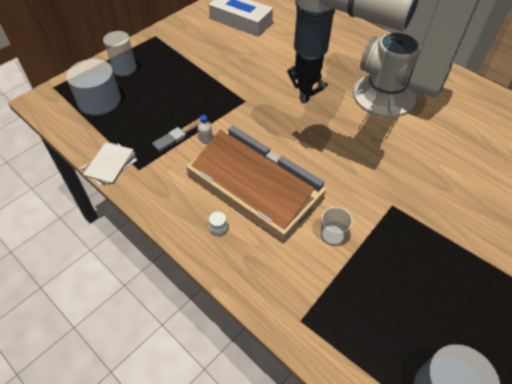

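The lid is ajar at 0.35 rad and the bar is at 66 mm. The hand is clear, and the beaker (336,226), bottle (205,128), jar (218,223) and brush (175,135) stand where they were.

```bash
python3 -c "
from station import robot
print(robot.hand_in())"
```

```text
the job is handed in; nothing more can be done
None
```

The chest is open and the job is handed in; handing in gives no verdict, so I am going by my own checks.

- **Slide:** I touched the shut fingertips down about 28 mm from the rail's left end at about 6.6 N. I then slid them right along the rail at about 6 N until the force dropped off in the notch, near the chest's middle.
- **Press:** I pushed the release down until it stopped hard: 14.8 N with no more travel. Then I lifted the hand straight up and drew it back toward the robot.
- **Last checks:** Depth from both fixed cameras puts the lid at about 0.35 rad. The release bar is at 66 to 67 mm, which is 9 to 10 mm pressed.
- **Surroundings:** The hand was well clear, with wrist force at noise level. By eye in the scene picture, the beaker, bottle, jar and brush had not moved. No check failed; the two cameras differed by about 1 mm on the bar height.

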